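# Park the hand guard on the mandoline slicer and latch it

## Robot

A 7-joint arm with a two-finger parallel gripper is mounted at the origin on a cart in front of the work surface, level with it; the furniture and walls round the work are solid. World frame = base frame: x ahead of the robot, y to its left, z up, the work surface at z = 0. Lengths are in m, angles in rad, forces in N, time in s.
With the tool pointing down it reaches from about 0.35 to 0.9 m from the base axis. Payload 19.9 kg.
Tool frame: the origin (TCP) lies on the centre line of the jaws, within the pads' length; the fingertips stand 8 mm ahead of it and the grasp point (between the pads) lies 11 mm behind it (r.tips_ahead is the distance from the TCP to the fingertips, in m); z points along the fingers, y is the line along which they close (so a half turn about z gives the same grasp; the last joint's range is limited). The gripper opens to 94 mm and grips with 3 to 60 N. Pads are 16 mm wide; open, the fingers measure 119 mm over their backs; the gripper's body (75 mm by 177 mm) begins 78 mm behind the grasp point.
Start: joints at [1.105, 0.417, -0.01, 1.614, 0.005, 1.111, -0.053], TCP at [0.257, -0.57, 0.213] pointing down, gripper open.
Joint ranges: [-2.81, 2.81], [-0.39, 2.02], [-1.27, 1.25], [0.06, 2.57], [-1.19, 4.33], [0.19, 2], [-2.82, 2.82]. Speed limits (rad/s): [1.89, 1.89, 2.39, 2.39, 3.01, 3.01, 3.01].

## Interface

Orientations are given as a rotation vector (axis times angle).
In Python, from plant import r, eyes gives the robot as it stands.
- The arm moves only by the shell command python3 -m pendant 'ROWS' [OPENING] [FORCE]. ROWS is a JSON object of lists of equal length, an entry for each row: "xyz": the shift along the tool's x, y, z in cm, a list of three; "delta_rot": the turn, a rotation vector about the tool's x, y, z in degrees, a list of three. In form: {"xyz": [[x, y, z], ...], "delta_rot": [[rx, ry, rz], ...]}. A call has exactly 10 rows; each row is the pose to reach, as a shift and turn from the pose commanded when the call began, along the tool's axes at that moment; what a row does not reach only later rows make up. A row lasts 1/10 s, in which the tool goes at most 50 mm and 8.59 degrees, less where a joint would pass 70% of its speed; a pose out of reach is approached as far as the arm can. A call with a gripper value outside its range is refused whole. OPENING is the finger opening in cm, from 0 to 9.4, set as the call begins (- or left out, the last holds). The fingers move at their own pace and stop on an object; FORCE is the grip in N (left out, the last holds). Time passes only in rows, so rows that repeat a pose let the fingers close, or fill a call up. It gives the time, the measured TCP pose, the force, the opening and the grip force at its end, in the units of the state.
- r.get_obs(): the state, without advancing time (a new reading comes with each control period).
- eyes.camera(name): name is "scene" or "top" or "wrist"; returns (picture, depth): 420x560x3 uint8, blue, green, red; 420x560 float32, m along the optical axis (not along the pixel's ray), 0 where there is no reading.
- eyes.get_calibration(name): a dict with "camera_matrix" (3x3 intrinsics, pixels), "view" (4x4, takes a point from world to camera coordinates). Camera axes: x right, y down, z forward; pixel columns grow to the right and rows downward; lengths in m; the calibration is good to about 2 mm. A picture is of the moment at which its call begins: read the wrist's pose just before it. get_calibration takes no time and is no camera call; for the wrist camera it gives the pose at the moment of the call.
- r.job_done(): hands the job in; it is judged then, once.
The state is a dict: "t": time; "qpos": joint angles; "joint_velocities": joint speeds; "joint_torque": joint torques, N m; "position": TCP position; "orientation": TCP orientation; "ft_force": force on the tool from outside, world axes, zero at the start; "torque": the same for the moment, N m; "finger_gap": finger opening in m; "gripper_force": force on a finger pad.
Only numpy, scipy, OpenCV 4.12 (cv2) and the standard library are available. Lean on these libraries where they do the work, as an engineer would, in place of code of your own. Each camera call takes 0.05 s, during which the arm holds its last target. There are 200 camera calls.

## Task

Make the mandoline slicer safe to put away: slide its hand guard onto the track from the open end, with both runners under the lips, and push it fully home against the end stop so that it covers the blade. Then swing the little latch arm fully across the track behind the guard, and let go. Leave the garlic, the peeler and the salt shaker where they are.

Things in the scene. Friction and masses are not known exactly. Their poses are not given: they have to be found in the camera images.
- mandoline: Mandoline slicer: flat metal frame, 100 mm wide, fixed to the worktop by suction feet. Origin: frame centre, on the worktop; +x along the track from open end to end stop, z up. Deck top z = 22 mm. End stop: grey crossbar, face at x = 85, top z = 40 mm; carrying loop beyond to x = 150 mm. Blade flush in the deck near x = 45 mm. Small thickness knob on the +y side to y = 64 mm.
- track_mouth (a point): Open end of the track: mid-width, on the deck (22 mm above the worktop), axes as the mandoline's. From here to the end stop (200 mm on in x) side walls stand at y = +-42.5 mm, with lips reaching in to y = +-32 mm; lip underside 12 mm, lip top 18 mm above the deck. A grey mouth, flared a little on all sides, extends 12 mm out to x = -12 mm.
- track_home (a point): Where the guard's centre point is when the guard is fully home: x = 45, y = 0, z = 49.5 mm in the mandoline's frame; axes as the mandoline's.
- guard_center (a point): Hand guard, loose, black, 0.12 kg, 80 (x) x 81 (y) x 55 (z) mm, flat on its underside; point: its centre, 27.5 mm up; x along the runners; ends alike, either goes first. Bottom plate 80 x 81 x 9 mm, its long edges are the runners (2 mm side play, 3 mm height play in the track). Block 72 x 56 mm from 9 to 27 mm up; on it a bar grip 40 (x) x 24 (y) mm from 27 to 55 mm up.
- latch_pin (a point): Upright round steel pin on the end of the latch arm, to pinch or push: 10 mm diameter; point on its axis, 62 mm above the worktop (pin top 72 mm, arm top 50 mm). It moves on a circle of 40 mm radius about the upright latch pivot, which stands beside the track at x = 1.5, y = -56 mm in the mandoline's frame.
- latch (a joint): Angle of the latch arm (rad), 0 to 1.571. 0 = open, arm beside the track pointing to the mandoline's -x; it grows clockwise seen from above; 1.571 = fully closed (limit), arm pointing to the mandoline's +y across the track, just behind the homed guard. Light friction (0.03 N m), stays where left. Closed, it bars the track.
- guard: The same hand guard; origin at the centre of its underside.
- garlic: Bystander: garlic bulb, about 50 mm, beyond the slicer; origin at the centre of its underside.
- peeler: Bystander: vegetable peeler with black handle, 170 x 25 x 18 mm, lying right of the work; origin at the centre of its underside.
- salt_shaker: Bystander: glass salt shaker, 44 mm diameter, 90 mm tall, right of the work; origin at the centre of its underside.
Mind the look-alikes: they are no part of the job. There is more than one size of the guard; the job needs the larger.

How it is judged:
By the outcome, as a careful person would: the job done as asked, in the order asked, and still so for the second after the job is handed in, with the robot touching nothing.
It also fails if it takes over 64 s, if anything falls off the work surface, if the arm or the gripper's body presses on something with over 40 N, if the wrist force passes 120 N, or if a joint passes its speed limit or range.

## Working session

There is one attempt and no reset: what is moved stays moved. The work goes in short steps, Python scripts to look and compute and a shell command to move; the robot and the scene stay as the last step left them, time stands still between calls to the robot, and variables do not carry over. Pictures are saved under pics/ and viewed, at most 10 in all, crops included, and the job is handed in when it is done.

```bash
mkdir -p pics
python3 - <<'E'
from plant import r,eyes
import cv2,numpy as np
for n in ("scene","top"):
    p,d=eyes.camera(n); cv2.imwrite(f"pics/{n}0.png",p); np.save(f"pics/{n}0.npy",d)
    c=eyes.get_calibration(n); np.savez(f"pics/{n}cal.npz",K=c["camera_matrix"],V=c["view"])
o=r.get_obs(); print(o["t"],o["position"],o["orientation"],o["finger_gap"])
E
```

```text
0.1 [ 0.2568552  -0.56941808  0.21289795] [-3.07031546e+00 -6.60477204e-01  4.95934484e-04] 0.09398725180299156
```

View pics/top0.png

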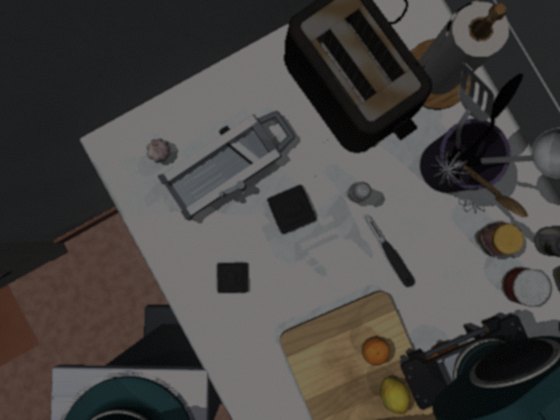

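View pics/scene0.png

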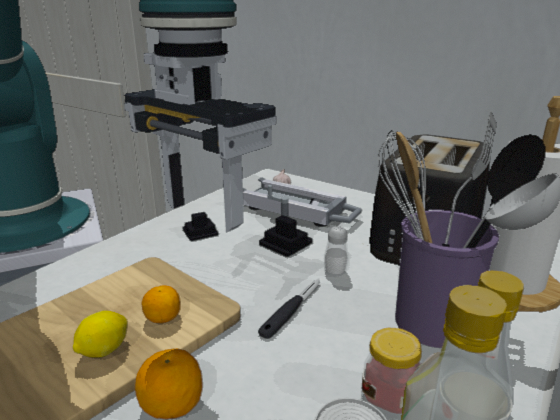

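Top view: two black guards, a larger one at (292,208) and a smaller one at (233,277). The mandoline runs from its open end near (175,195) to its loop near (280,130). I'll confirm this in an enlarged crop.

```bash
cat > h.py <<'E'
import numpy as np,cv2
def pt(K,V,d,u,v,z=None):
    ray=np.linalg.inv(K)@[u,v,1]; T=np.linalg.inv(V)
    if z is None: return (T@np.r_[ray*d[int(round(v)),int(round(u))],1])[:3]
    w=T[:3,:3]@ray; c=T[:3,3]; return c+w*(z-c[2])/w[2]
def cloud(K,V,d):
    v,u=np.mgrid[:d.shape[0],:d.shape[1]]
    P=np.stack([(u-K[0,2])/K[0,0]*d,(v-K[1,2])/K[1,1]*d,d,np.ones_like(d)],-1)
    W=(P@np.linalg.inv(V).T)[...,:3]; W[d<=0]=np.nan; return W
E
python3 - <<'E'
from h import *
p=cv2.imread("pics/top0.png");d=np.load("pics/top0.npy");c=np.load("pics/topcal.npz");K,V=c["K"],c["V"]
W=cloud(K,V,d)
print(K[0,0],np.linalg.inv(V)[:3,3])
for u,v in [(292,208),(233,277),(175,195),(280,130),(158,150),(330,240),(390,250),(360,193)]: print(u,v,W[v,u].round(4))
for n,(u0,u1,v0,v1) in {"big":(262,325,178,240),"small":(210,255,255,300)}.items():
    w=W[v0:v1,u0:u1].reshape(-1,3)
    for lo,hi in((.005,.015),(.02,.032),(.048,.065)):
        m=w[(w[:,2]>lo)&(w[:,2]<hi)]
        if len(m)>8: print(n,lo,len(m),cv2.minAreaRect((m[:,:2]*1000).astype(np.float32)),np.median(m[:,2]))
a=cv2.convertScaleAbs(p[100:300,140:340],alpha=2.2)
cv2.imwrite("pics/crop1.png",cv2.resize(a,(600,600),interpolation=cv2.INTER_CUBIC))
E
```

```text
515.3112187778006 [ 0.43048173 -0.31263859  1.06392972]
292 208 [ 0.4798 -0.3266  0.055 ]
233 277 [ 0.3424 -0.2118  0.0407]
175 195 [ 0.5048 -0.0889  0.0201]
280 130 [ 6.446e-01 -3.003e-01  3.000e-04]
158 150 [ 0.593  -0.0573  0.0415]
330 240 [ 4.175e-01 -4.064e-01 -4.000e-04]
390 250 [ 0.3992 -0.5267  0.0156]
360 193 [ 0.5084 -0.4547  0.0878]
big 0.005 528 ((490.30059814453125, -327.21868896484375), (139.4257354736328, 94.66361999511719), 17.856969833374023) 0.008599969417363518
big 0.02 721 ((481.4549560546875, -324.3719482421875), (55.956321716308594, 71.88351440429688), 23.786096572875977) 0.026325658064083157
big 0.048 243 ((481.39031982421875, -324.4809875488281), (23.91334342956543, 39.650489807128906), 23.867305755615234) 0.053978451967910734
small 0.005 307 ((335.44708251953125, -199.3250274658203), (69.42623901367188, 76.0107650756836), 1.1918270587921143) 0.007186525636755814
small 0.02 279 ((339.64599609375, -205.9999237060547), (54.39565658569336, 40.818199157714844), 1.0854064226150513) 0.02178637869019373
```

View pics/crop1.png

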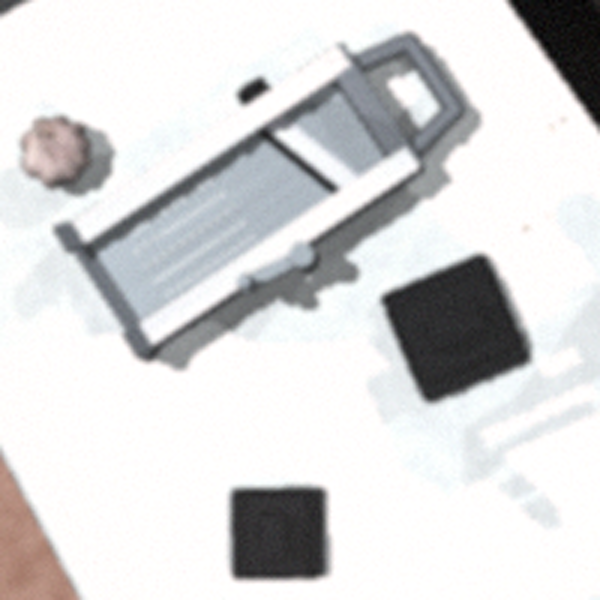

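Larger guard: block 72x56 and bar 40x24 match, centred at (0.4815,-0.3245); the smaller one at crop (280,533) is the look-alike. The latch pin is at crop (300,257), and its arm points to the open end, so it's open. Next I'll fit the mandoline.

Run:
```python
from h import *
d=np.load("pics/top0.npy");c=np.load("pics/topcal.npz");K,V=c["K"],c["V"]
W=cloud(K,V,d); w=W[105:225,150:305].reshape(-1,3); w=w[~np.isnan(w[:,0])]
w=w[(w[:,0]<.72)&(w[:,1]<-.07)]
m=w[(w[:,2]>.0375)&(w[:,2]<.0425)]
R=cv2.minAreaRect((m[:,:2]*1000).astype(np.float32));print(len(m),R)
best=None
# heading by sharpest lateral profile
for a in np.radians(np.arange(-70,-45,.25)):
    n=np.array([-np.sin(a),np.cos(a)]);h,_=np.histogram(m[:,:2]@n,np.arange(-1,1,.002));s=(h**2).sum()
    if best is None or s>best[0]:best=(s,a)
a=best[1];print("heading",np.degrees(a))
e=np.array([np.cos(a),np.sin(a)]);n=np.array([-e[1],e[0]])
x=w[:,:2]@e*1000;y=w[:,:2]@n*1000;z=w[:,2]*1000
k=(z>37.5)&(z<42.5)
h,b=np.histogram(y[k],np.arange(y[k].min()//2*2,y[k].max()+2,2));print([(int(i),int(j)) for i,j in zip(b,h)])
yc=np.median([np.percentile(y[k],1),np.percentile(y[k],99)]);print("yc",yc)
s=abs(y-yc)<25
X=np.arange(x[k].min()//4*4-20,x[k].max()+20,4)
print([(int(i),round(float(np.median(z[s&(x>=i)&(x<i+4)])),1)) for i in X if (s&(x>=i)&(x<i+4)).sum()>3])
h,b=np.histogram(x[k],X);print([(int(i),int(j)) for i,j in zip(b,h)])
t=w[(z>66)&(z<75)];print("pin",len(t),t[:,:2].mean(0) if len(t) else 0)
t=w[(z>46)&(z<53)];print("arm",len(t),t[:,:2].mean(0),cv2.minAreaRect((t[:,:2]*1000).astype(np.float32)))
```

```text
1824 ((518.7694702148438, -210.80715942382812), (211.06138610839844, 230.26710510253906), 34.113319396972656)
heading -55.5
[(202, 1), (204, 0), (206, 1), (208, 0), (210, 0), (212, 0), (214, 0), (216, 0), (218, 0), (220, 0), (222, 0), (224, 0), (226, 0), (228, 0), (230, 0), (232, 0), (234, 0), (236, 0), (238, 0), (240, 0), (242, 0), (244, 0), (246, 0), (248, 0), (250, 0), (252, 0), (254, 0), (256, 0), (258, 0), (260, 0), (262, 0), (264, 0), (266, 0), (268, 0), (270, 0), (272, 0), (274, 0), (276, 0), (278, 0), (280, 0), (282, 0), (284, 0), (286, 0), (288, 0), (290, 0), (292, 0), (294, 0), (296, 0), (298, 0), (300, 1), (302, 0), (304, 0), (306, 0), (308, 0), (310, 4), (312, 48), (314, 76), (316, 81), (318, 94), (320, 92), (322, 82), (324, 96), (326, 86), (328, 96), (330, 39), (332, 7), (334, 6), (336, 6), (338, 8), (340, 7), (342, 6), (344, 8), (346, 7), (348, 6), (350, 12), (352, 5), (354, 8), (356, 4), (358, 7), (360, 5), (362, 5), (364, 8), (366, 8), (368, 5), (370, 8), (372, 7), (374, 8), (376, 9), (378, 7), (380, 6), (382, 8), (384, 7), (386, 8), (388, 7), (390, 9), (392, 7), (394
[... 1207 characters left out ...]
 30), (408, 26), (412, 28), (416, 29), (420, 30), (424, 29), (428, 27), (432, 21), (436, 24), (440, 24), (444, 28), (448, 29), (452, 26), (456, 21), (460, 23), (464, 32), (468, 31), (472, 27), (476, 25), (480, 25), (484, 29), (488, 30), (492, 27), (496, 31), (500, 27), (504, 31), (508, 23), (512, 33), (516, 30), (520, 27), (524, 32), (528, 27), (532, 28), (536, 33), (540, 27), (544, 27), (548, 29), (552, 33), (556, 26), (560, 29), (564, 68), (568, 81), (572, 79), (576, 85), (580, 48), (584, 0), (588, 0), (592, 0), (596, 0)]
pin 20 [ 0.50622323 -0.18864647]
arm 207 [ 0.50446485 -0.25247854] ((517.1785278320312, -227.6788330078125), (106.74002838134766, 233.0220947265625), 0.15750089287757874)
```

```bash
cat >> h.py <<'E'
O=np.array([.5703,-.1899]);HD=-55.5
def mw(x,y,z):
    a=np.radians(HD);e=np.array([np.cos(a),np.sin(a)]);return np.r_[O+x*e+y*np.array([-e[1],e[0]]),z]
def go(p,yaw):
    "shift cm / turn deg in tool axes to TCP p, tool down, tool y at world angle yaw(deg)"
    from plant import r
    from scipy.spatial.transform import Rotation as Rn
    o=r.get_obs();R=Rn.from_rotvec(o["orientation"]);b=np.radians(yaw)
    y=np.array([np.cos(b),np.sin(b),0]);z=np.array([0,0,-1.]);x=np.cross(y,z)
    D=Rn.from_matrix(np.c_[x,y,z]);T=R.inv()
    print("xyz",(T.apply(np.array(p)-o["position"])*100).round(2),"rot",np.degrees((T*D).as_rotvec()).round(2))
E
python3 -c "
from h import *
go([.4815,-.3245,.16],23.8)"
```

```text
xyz [ 30.55 -13.08   5.3 ] rot [-5.000e-02 -4.000e-02 -8.952e+01]
```

```bash
python3 -m pendant '{"xyz":[[3,-1.3,0],[6,-2.6,0],[9,-3.9,0.5],[12,-5.2,1],[15,-6.5,1.5],[18.5,-7.9,2.2],[22,-9.4,3],[25,-10.7,3.8],[28,-12,4.6],[30.5,-13.1,5.3]],"delta_rot":[[0,0,-8],[0,0,-16],[0,0,-24],[0,0,-32],[0,0,-40],[0,0,-48],[0,0,-56],[0,0,-64],[0,0,-72],[0,0,-80]]}' 6
python3 - <<'E'
from h import *
go([.4815,-.3245,.16],23.8)
E
```

```text
t: 1.1
position: [0.4821, -0.3231, 0.1599]
orientation: [-1.919, -2.486, -0.0]
ft_force: [1.0, 0.1, -0.1]
finger_gap: 0.0597
gripper_force: 0.0
xyz [-0.12 -0.09 -0.01] rot [-0.   -0.04 -9.14]
```

```bash
python3 -m pendant '{"xyz":[[0,0,0],[0,0,0],[0,0,0],[0,0,0],[0,0,0],[0,0,0],[0,0,0],[0,0,0],[0,0,0],[0,0,0]],"delta_rot":[[0,0,-4],[0,0,-9.2],[0,0,-9.2],[0,0,-9.2],[0,0,-9.2],[0,0,-9.2],[0,0,-9.2],[0,0,-9.2],[0,0,-9.2],[0,0,-9.2]]}' 6
python3 - <<'E'
from h import *
from plant import r,eyes
c=eyes.get_calibration("wrist");p,d=eyes.camera("wrist");K,V=np.array(c["camera_matrix"]),np.array(c["view"])
cv2.imwrite("pics/w1.png",p)
W=cloud(K,V,d).reshape(-1,3);W=W[~np.isnan(W[:,0])]
W=W[np.hypot(W[:,0]-.4815,W[:,1]+.3245)<.065]
for lo,hi in((.005,.012),(.024,.03),(.051,.058)):
    m=W[(W[:,2]>lo)&(W[:,2]<hi)]
    if len(m)>20: print(lo,len(m),np.median(m[:,2]),cv2.minAreaRect((m[:,:2]*1000).astype(np.float32)))
go([.4815,-.3245,.038],23.8)
E
```

```text
t: 2.1
position: [0.4812, -0.3248, 0.1604]
orientation: [-1.723, -2.627, -0.0]
ft_force: [-0.2, -0.5, -0.5]
finger_gap: 0.0601
gripper_force: 0.0
0.005 2230 0.008497836500326178 ((481.41668701171875, -326.4069519042969), (81.1962661743164, 79.8870849609375), 23.692251205444336)
0.024 3042 0.026395000571970556 ((481.17388916015625, -325.7870178222656), (55.179222106933594, 70.55435943603516), 23.31248664855957)
0.051 1242 0.05422970278524919 ((481.0074157714844, -326.0417175292969), (23.28032112121582, 39.10213088989258), 24.292585372924805)
xyz [ 0.02  0.04 12.24] rot [-0.   -0.   -0.32]
```

View pics/w1.png

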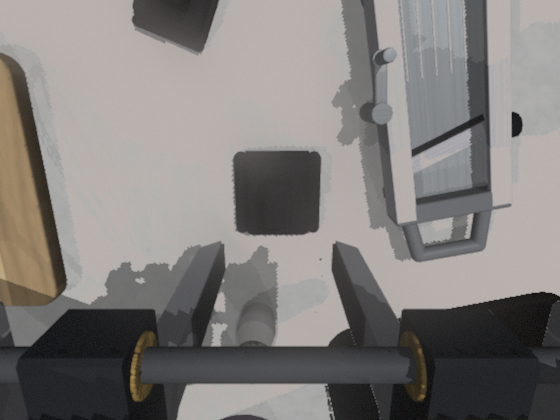

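The guard sits square between the fingers at (277,193), bar 39x23, top 54 mm. I'll descend and grip.

```bash
python3 -m pendant '{"xyz":[[0,0,2],[0,0,4],[0,0,6],[0,0,8],[0,0,9.5],[0,0,10.7],[0,0,11.5],[-0.1,0,12],[-0.1,0,12.2],[-0.1,0,12.2]],"delta_rot":[[0,0,-0.3],[0,0,-0.3],[0,0,-0.3],[0,0,-0.3],[0,0,-0.3],[0,0,-0.3],[0,0,-0.3],[0,0,-0.3],[0,0,-0.3],[0,0,-0.3]]}' 6 &&
python3 -m pendant '{"xyz":[[0,0,0],[0,0,0],[0,0,0],[0,0,0],[0,0,0],[0,0,0],[0,0,0],[0,0,0],[0,0,0],[0,0,0]],"delta_rot":[[0,0,0],[0,0,0],[0,0,0],[0,0,0],[0,0,0],[0,0,0],[0,0,0],[0,0,0],[0,0,0],[0,0,0]]}' 2 35 && python3 -c "
from h import *
print(mw(-.18,0,0),mw(.045,0,0));go(mw(-.18,0,.12),34.5)"
```

```text
t: 3.15
position: [0.4817, -0.3259, 0.0386]
orientation: [1.716, 2.631, -0.0]
ft_force: [-0.7, -0.7, -0.7]
finger_gap: 0.06
gripper_force: 0.0
t: 4.15
position: [0.4815, -0.3258, 0.0385]
orientation: [-1.716, -2.631, 0.0]
ft_force: [-1.3, 1.2, 4.5]
finger_gap: 0.0238
gripper_force: 35.0
[ 0.46834688 -0.04155729  0.        ] [ 0.59578828 -0.22698568  0.        ]
xyz [26.55 10.26 -8.15] rot [ -0.     0.   -10.72]
```

```bash
python3 -m pendant '{"xyz":[[0,0,-2],[0,0,-5],[0.5,0.2,-8],[3.5,1.4,-10],[7.5,3,-10],[11.5,4.5,-10],[16,6.2,-10],[20,7.7,-10],[23.5,9.1,-10],[26.5,10.3,-10]],"delta_rot":[[0,0,0],[0,0,0],[0,0,0],[0,0,-2],[0,0,-3],[0,0,-5],[0,0,-7],[0,0,-9],[0,0,-10.7],[0,0,-10.7]]}' && python3 -m pendant '{"xyz":[[0,0,0],[0,0,0],[0,0,0],[0,0,0],[0,0,0],[0,0,0],[0,0,0],[0,0,0],[0,0,0],[0,0,0]],"delta_rot":[[0,0,0],[0,0,0],[0,0,0],[0,0,0],[0,0,0],[0,0,0],[0,0,0],[0,0,0],[0,0,0],[0,0,0]]}'
python3 - <<'E'
from h import *
from plant import r,eyes
c=eyes.get_calibration("wrist");p,d=eyes.camera("wrist");K,V=np.array(c["camera_matrix"]),np.array(c["view"])
cv2.imwrite("pics/w2.png",p)
W=cloud(K,V,d).reshape(-1,3);W=W[~np.isnan(W[:,0])]
np.save("pics/w2cloud.npy",W)
m=W[(W[:,2]>.08)&(W[:,2]<.16)&(np.hypot(*(W[:,:2]-mw(-.18,0,0)[:2]).T)<.07)]
h,b=np.histogram(m[:,2],np.arange(.08,.16,.004));print(list(zip(b.round(3),h)))
go(mw(-.18,0,.062),34.5)
E
```

```text
t: 5.15
position: [0.4685, -0.0397, 0.1385]
orientation: [-1.46, -2.782, -0.0]
ft_force: [1.3, -0.6, -1.1]
finger_gap: 0.0236
gripper_force: 35.0
t: 6.15
position: [0.469, -0.0417, 0.1384]
orientation: [-1.463, -2.78, -0.0]
ft_force: [0.3, -0.3, -1.1]
finger_gap: 0.0237
gripper_force: 35.0
[(np.float64(0.08), np.int64(0)), (np.float64(0.084), np.int64(0)), (np.float64(0.088), np.int64(0)), (np.float64(0.092), np.int64(0)), (np.float64(0.096), np.int64(0)), (np.float64(0.1), np.int64(134)), (np.float64(0.104), np.int64(1160)), (np.float64(0.108), np.int64(3196)), (np.float64(0.112), np.int64(130)), (np.float64(0.116), np.int64(168)), (np.float64(0.12), np.int64(373)), (np.float64(0.124), np.int64(4033)), (np.float64(0.128), np.int64(131)), (np.float64(0.132), np.int64(179)), (np.float64(0.136), np.int64(227)), (np.float64(0.14), np.int64(255)), (np.float64(0.144), np.int64(290)), (np.float64(0.148), np.int64(513)), (np.float64(0.152), np.int64(3329))]
xyz [ 0.05 -0.04  7.64] rot [-0.   -0.01 -0.01]
```

View pics/w2.png

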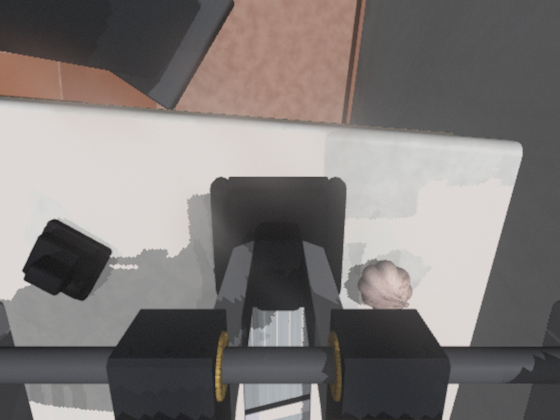

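Guard held square at (278,245), with the track visible beneath it. Now its tilt and lateral offset relative to the track, from this same cloud.

Run:
```python
from h import *
W=np.load("pics/w2cloud.npy");a=np.radians(HD);e=np.array([np.cos(a),np.sin(a)]);n=np.array([-e[1],e[0]])
x=(W[:,:2]-O)@e*1000;y=(W[:,:2]-O)@n*1000;z=W[:,2]*1000
for lo,hi in((105,111),(123,130),(151,157)):
    s=(z>lo)&(z<hi)&(x>-240)&(x<-120)&(abs(y)<60)
    A=np.c_[x[s]+180,y[s],np.ones(s.sum())];c=np.linalg.lstsq(A,z[s],rcond=None)[0]
    print(lo,s.sum(),"slope",np.degrees(c[:2]).round(2),"z",c[2].round(1),"x",np.percentile(x[s],[.5,99.5]).round(1),"y",np.percentile(y[s],[.5,99.5]).round(1),cv2.minAreaRect(np.c_[x[s],y[s]].astype(np.float32)))
s=(z>36)&(z<43)&(x>-130)&(x<100)&(abs(y)<60)
print("lips",s.sum())
for x0 in range(-120,90,30):
    q=s&(x>x0)&(x<x0+30)
    for g in(-1,1):
        t=q&(y*g>0)
        if t.sum()>30: print(x0,g,t.sum(),np.percentile(y[t],[2,98]).round(1),np.median(z[t]).round(1))
```

```text
105 4304 slope [0.23 0.05] z 108.4 x [-219.  -145.8] y [-39.4  41.2] ((-180.54344177246094, 0.8277015686035156), (77.45318603515625, 81.65431213378906), 0.36422455310821533)
123 4270 slope [ 0.87 -0.  ] z 126.5 x [-214.9 -146.4] y [-26.5  28.3] ((-179.36361694335938, 0.8851509094238281), (55.69851303100586, 71.86576080322266), 89.94709777832031)
151 3607 slope [0.8  0.06] z 154.0 x [-198.7 -160.6] y [-21.3  23.2] ((-181.24208068847656, 4.403511047363281), (42.31367492675781, 43.06614685058594), 25.321985244750977)
lips 619
-30 1 37 [31.5 38.2] 39.6
0 -1 184 [-39.9 -32.5] 39.5
0 1 237 [31.5 41.1] 39.6
30 -1 59 [-41.1 -32.5] 39.6
30 1 74 [31.5 42.3] 39.5
```

```bash
python3 -m pendant '{"xyz":[[0,-0.05,1.5],[0,-0.1,3],[0,-0.1,4.5],[0,-0.1,6],[0,-0.1,7],[0,-0.1,7.6],[0,-0.1,7.6],[0,-0.1,7.6],[0,-0.1,7.6],[0,-0.1,7.6]],"delta_rot":[[0,0,0],[0,0,0],[0,0,0],[0,0,0],[0,0,0],[0,0,0],[0,0,0],[0,0,0],[0,0,0],[0,0,0]]}' && python3 -m pendant '{"xyz":[[-0.8,0,0],[-1.6,0,0],[-2.4,0,0],[-3.2,0,0],[-4,0,0],[-4.8,0,0],[-5.6,0,0],[-6.4,0,0],[-7.2,0,0],[-8,0,0]],"delta_rot":[[0,0,0],[0,0,0],[0,0,0],[0,0,0],[0,0,0],[0,0,0],[0,0,0],[0,0,0],[0,0,0],[0,0,0]]}' && python3 -c "
from h import *
from plant import eyes
p,d=eyes.camera('wrist');q,d2=eyes.camera('scene')
cv2.imwrite('pics/w3.png',np.hstack([cv2.resize(p,(400,300)),cv2.resize(q[140:260,190:390],(400,300))]))
go(mw(.045,0,.062),34.5)"
```

```text
t: 7.2
position: [0.4684, -0.0424, 0.0629]
orientation: [1.463, 2.779, 0.0]
ft_force: [-0.0, 0.2, 0.1]
finger_gap: 0.0235
gripper_force: 35.0
t: 8.2
position: [0.5138, -0.1088, 0.0624]
orientation: [-1.463, -2.78, 0.0]
ft_force: [-0.5, 0.5, -1.2]
finger_gap: 0.0239
gripper_force: 35.0
xyz [-14.34   0.1    0.04] rot [ 0.01  0.01 -0.08]
```

View pics/w3.png

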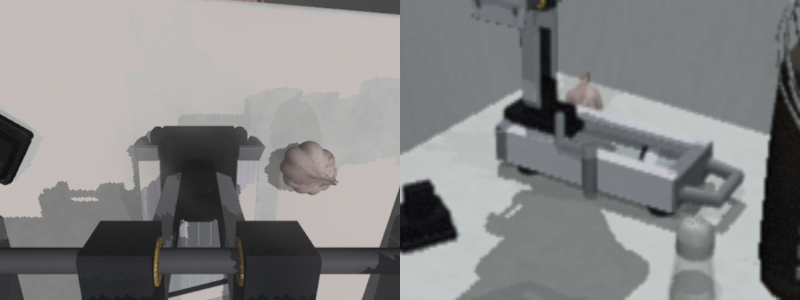

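The guard is in the track with both runners under the lips (left half, about (200,165)), and forces are negligible. Continue pushing.

```bash
python3 -m pendant '{"xyz":[[-1.3,0,0],[-2.7,0,0],[-4.1,0,0],[-5.5,0,0],[-6.9,0,0],[-8.3,0,0],[-9.7,0,0],[-11.1,0,0],[-12.4,0,0],[-13.4,0,0]],"delta_rot":[[0,0,0],[0,0,0],[0,0,0],[0,0,0],[0,0,0],[0,0,0],[0,0,0],[0,0,0],[0,0,0],[0,0,0]]}' && python3 -m pendant '{"xyz":[[-0.1,0,0],[-0.2,0,0],[-0.3,0,0],[-0.4,0,0],[-0.5,0,0],[-0.6,0,0],[-0.7,0,0],[-0.8,0,0],[-0.9,0,0],[-1,0,0]],"delta_rot":[[0,0,0],[0,0,0],[0,0,0],[0,0,0],[0,0,0],[0,0,0],[0,0,0],[0,0,0],[0,0,0],[0,0,0]]}' && python3 -c "
from h import *
go(mw(.045,0,.062),34.5)"
```

```text
t: 9.3
position: [0.5899, -0.2197, 0.0623]
orientation: [-1.464, -2.78, -0.0]
ft_force: [-0.3, 0.0, -0.6]
finger_gap: 0.0239
gripper_force: 35.0
t: 10.3
position: [0.595, -0.227, 0.0624]
orientation: [-1.463, -2.78, -0.0]
ft_force: [-0.8, 0.5, -0.7]
finger_gap: 0.0238
gripper_force: 35.0
xyz [-0.04  0.07  0.04] rot [ 0.   -0.   -0.02]
```

Nothing felt yet; push on slowly until contact.

```bash
python3 -m pendant '{"xyz":[[-0.05,0,0],[-0.1,0,0],[-0.15,0,0],[-0.2,0,0],[-0.25,0,0],[-0.3,0,0],[-0.3,0,0],[-0.3,0,0],[-0.3,0,0],[-0.3,0,0]],"delta_rot":[[0,0,0],[0,0,0],[0,0,0],[0,0,0],[0,0,0],[0,0,0],[0,0,0],[0,0,0],[0,0,0],[0,0,0]]}' && python3 -c "
from h import *
go(mw(.045,0,.062),34.5)"
```

```text
t: 11.3
position: [0.5962, -0.2286, 0.0623]
orientation: [-1.462, -2.779, -0.0]
ft_force: [-5.1, 4.8, 2.0]
finger_gap: 0.0239
gripper_force: 35.0
xyz [0.16 0.06 0.03] rot [-0.03 -0.09  0.01]
```

```bash
python3 -m pendant '{"xyz":[[-0.05,0,0],[-0.1,0,0],[-0.15,0,0],[-0.2,0,0],[-0.2,0,0],[-0.2,0,0],[-0.2,0,0],[-0.2,0,0],[-0.2,0,0],[-0.2,0,0]],"delta_rot":[[0,0,0],[0,0,0],[0,0,0],[0,0,0],[0,0,0],[0,0,0],[0,0,0],[0,0,0],[0,0,0],[0,0,0]]}' && python3 -c "
from h import *
go(mw(.045,0,.062),34.5)"
```

```text
t: 12.3
position: [0.5964, -0.2288, 0.0622]
orientation: [-1.459, -2.777, -0.001]
ft_force: [-12.7, 11.4, 10.6]
finger_gap: 0.0236
gripper_force: 35.0
xyz [0.18 0.06 0.02] rot [-0.09 -0.24  0.06]
```

Force rises without motion, so it's home. Release, rise, and look at the guard and the pin.

```bash
python3 -m pendant '{"xyz":[[0,0,0],[0,0,0],[0,0,0],[0,0,0],[0,0,0],[0,0,-0.5],[0,0,-2],[0,0,-4],[0,0,-6.5],[0,0,-8]],"delta_rot":[[0,0,0],[0,0,0],[0,0,0],[0,0,0],[0,0,0],[0,0,0],[0,0,0],[0,0,0],[0,0,0],[0,0,0]]}' 5 && python3 -m pendant '{"xyz":[[0,0,0],[1,0,0],[2,0,0],[3,0,0],[4,0,0],[4,0,0],[4,0,0],[4,0,0],[4,0,0],[4,0,0]],"delta_rot":[[0,0,0],[0,0,0],[0,0,0],[0,0,0],[0,0,0],[0,0,0],[0,0,0],[0,0,0],[0,0,0],[0,0,0]]}' 3
cat > look.py <<'E'
from h import *
import sys
from plant import r,eyes
c=eyes.get_calibration("wrist");p,d=eyes.camera("wrist");K,V=np.array(c["camera_matrix"]),np.array(c["view"])
cv2.imwrite(sys.argv[1],p)
W=cloud(K,V,d).reshape(-1,3);W=W[~np.isnan(W[:,0])]
a=np.radians(HD);e=np.array([np.cos(a),np.sin(a)]);n=np.array([-e[1],e[0]])
x=(W[:,:2]-O)@e*1000;y=(W[:,:2]-O)@n*1000;z=W[:,2]*1000
def rep(t,s):
    if s.sum()>10: print(t,s.sum(),"z",np.median(z[s]).round(1),cv2.minAreaRect(np.c_[x[s],y[s]].astype(np.float32)))
rep("pin",(z>69)&(z<75)&(x>-60)&(x<15)&(y>-75)&(y<0))
rep("arm",(z>47)&(z<52.5)&(x>-60)&(x<6)&(y>-75)&(y<0))
rep("bar",(z>74)&(z<80)&(x>10)&(x<80)&(abs(y)<25))
rep("block",(z>46)&(z<51)&(x>6)&(x<84)&(abs(y)<31))
for nm,s in (("stop",(z>37)&(z<43)&(abs(y)<25)&(x>70)&(x<100)),("lips",(z>37)&(z<43)&(x>-60)&(x<60)&(abs(y)<50))): 
    if s.sum()>10: print(nm,np.percentile(x[s],[2,98]).round(1),np.percentile(y[s],[2,98]).round(1))
go(mw(-.0385,-.056,.1),34.5)
E
python3 look.py pics/w4.png
```

```text
t: 13.3
position: [0.5985, -0.2312, 0.1454]
orientation: [1.462, 2.778, 0.0]
ft_force: [0.4, 0.2, -0.7]
finger_gap: 0.05
gripper_force: 0.0
t: 14.3
position: [0.5752, -0.1983, 0.1423]
orientation: [-1.464, -2.78, -0.0]
ft_force: [-0.7, 0.8, -0.6]
finger_gap: 0.0298
gripper_force: 0.0
pin 156 z 71.3 ((-36.52103805541992, -51.970008850097656), (9.14061164855957, 9.2315034866333), 42.74931335449219)
arm 741 z 49.7 ((-18.37272834777832, -55.11174011230469), (16.8261775970459, 49.06959533691406), 87.06678009033203)
bar 1402 z 76.3 ((46.63862991333008, -0.18358993530273438), (39.7110595703125, 23.12291717529297), 0.6284252405166626)
block 2881 z 48.5 ((46.314414978027344, -0.013078689575195312), (54.935428619384766, 71.0764389038086), 89.76660919189453)
stop [87.3 99.7] [-24.  24.]
lips [-58.2  47.1] [-49.1  48.9]
xyz [ 4.81 -5.53  4.23] rot [-0.   -0.01 -0.03]
```

View pics/w4.png

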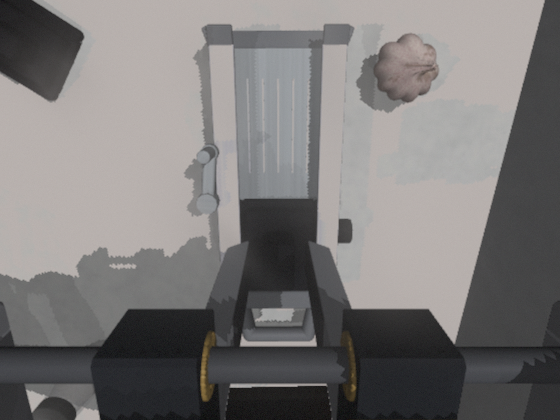

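Guard home at (278,235): its block centre plus 40 mm meets the stop face, so the true origin is about 1.4 mm further in x. Pin at (207,155), measured 39.6 mm from the pivot, arm about 0.1 rad. Now over the pin.

```bash
sed -i 's/^O=.*/O=np.array([.5711,-.1911]);HD=-55.5/' h.py; python3 -c "
from h import *
go(mw(-.038,-.052,.062),34.5)"
```

```text
xyz [ 4.61 -5.13  8.03] rot [-0.   -0.01 -0.03]
```

```bash
python3 -m pendant '{"xyz":[[1.5,-1.7,0],[3,-3.4,0],[4.6,-5.1,1],[4.6,-5.1,3],[4.6,-5.1,4.2],[4.6,-5.1,4.2],[4.6,-5.1,4.2],[4.6,-5.1,4.2],[4.6,-5.1,4.2],[4.6,-5.1,4.2]],"delta_rot":[[0,0,0],[0,0,0],[0,0,0],[0,0,0],[0,0,0],[0,0,0],[0,0,0],[0,0,0],[0,0,0],[0,0,0]]}' 3 && python3 look.py pics/w5.png; python3 -c "
from h import *
go(mw(-.038,-.052,.062),34.5)"
```

```text
t: 15.35
position: [0.5073, -0.1891, 0.1008]
orientation: [1.463, 2.78, 0.0]
ft_force: [-0.2, 0.1, 0.5]
finger_gap: 0.0299
gripper_force: 0.0
pin 194 z 71.4 ((-38.0401496887207, -52.388511657714844), (8.98843765258789, 9.494826316833496), 16.251726150512695)
arm 798 z 49.9 ((-19.347021102905273, -55.48228073120117), (16.293577194213867, 50.62236404418945), 87.03388977050781)
block 894 z 48.3 ((27.854339599609375, -4.823246002197266), (29.160722732543945, 70.29054260253906), 32.8226318359375)
lips [-58.2  54.9] [-49.1  48.5]
xyz [ 0.07 -0.45  0.07] rot [ 0.02  0.02 -0.02]
xyz [ 0.02 -0.05  3.87] rot [ 0.02  0.02 -0.02]
```

View pics/w5.png

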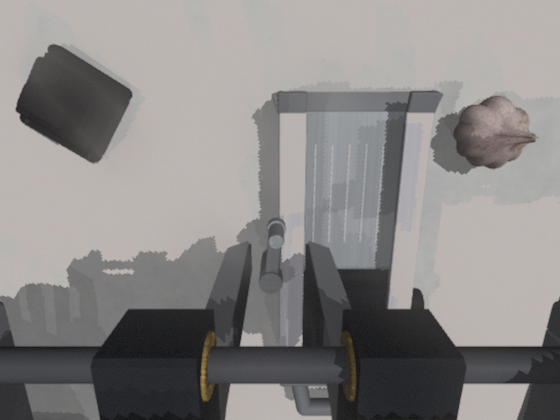

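Pin between the fingers at (277,237), as expected. Descend, pinch, then follow the arc.

```bash
python3 -m pendant '{"xyz":[[0,0,1.5],[0,-0.05,3],[0,-0.05,3.9],[0,-0.05,3.9],[0,-0.05,3.9],[0,-0.05,3.9],[0,-0.05,3.9],[0,-0.05,3.9],[0,-0.05,3.9],[0,-0.05,3.9]],"delta_rot":[[0,0,0],[0,0,0],[0,0,0],[0,0,0],[0,0,0],[0,0,0],[0,0,0],[0,0,0],[0,0,0],[0,0,0]]}' 3 && python3 -m pendant '{"xyz":[[0,0,0],[0,0,0],[0,0,0],[0,0,0],[0,0,0],[0,0,0],[0,0,0],[0,0,0],[0,0,0],[0,0,0]],"delta_rot":[[0,0,0],[0,0,0],[0,0,0],[0,0,0],[0,0,0],[0,0,0],[0,0,0],[0,0,0],[0,0,0],[0,0,0]]}' 0.4 15 && python3 -c "
from h import *
go(mw(-.0034,-.0163,.062),34.5)"
```

```text
t: 16.4
position: [0.5067, -0.1894, 0.0616]
orientation: [1.463, 2.78, 0.0]
ft_force: [-0.4, 0.3, -0.1]
finger_gap: 0.03
gripper_force: 0.0
t: 17.4
position: [0.5066, -0.1893, 0.0614]
orientation: [-1.463, -2.78, 0.0]
ft_force: [-0.8, 0.3, 0.1]
finger_gap: 0.0093
gripper_force: 15.0
xyz [-3.46  3.59 -0.06] rot [-0.   -0.01 -0.02]
```

```bash
python3 -m pendant '{"xyz":[[-0.06,0.4,0],[-0.16,0.78,0],[-0.3,1.15,0],[-0.47,1.52,0],[-0.68,1.86,0],[-0.92,2.18,0],[-1.2,2.47,0],[-1.49,2.73,0],[-1.82,2.96,0],[-2.17,3.16,0]],"delta_rot":[[0,0,0],[0,0,0],[0,0,0],[0,0,0],[0,0,0],[0,0,0],[0,0,0],[0,0,0],[0,0,0],[0,0,0]]}' && python3 -m pendant '{"xyz":[[-0.36,0.16,0],[-0.74,0.29,0],[-1.05,0.36,0],[-1.33,0.41,0],[-1.6,0.43,0],[-1.8,0.44,0],[-1.95,0.44,0],[-2.05,0.44,0],[-2.1,0.44,0],[-2.1,0.44,0]],"delta_rot":[[0,0,0],[0,0,0],[0,0,0],[0,0,0],[0,0,0],[0,0,0],[0,0,0],[0,0,0],[0,0,0],[0,0,0]]}' && python3 -c "
from h import *
go(mw(.0015,-.016,.062),34.5)"
```

```text
t: 18.4
position: [0.5454, -0.1892, 0.0614]
orientation: [-1.463, -2.78, -0.001]
ft_force: [-1.8, 2.4, 0.9]
finger_gap: 0.0095
gripper_force: 15.0
t: 19.4
position: [0.5587, -0.2021, 0.0609]
orientation: [-1.459, -2.776, -0.0]
ft_force: [-16.3, 10.8, 9.1]
finger_gap: 0.0095
gripper_force: 15.0
xyz [ 0.06  0.05 -0.11] rot [-0.12 -0.26  0.05]
```

Limit reached (about 19 N, at the nominal closed position). Let go, rise, and check.

```bash
python3 -m pendant '{"xyz":[[0.15,0,0],[0.15,0,0],[0.15,0,0],[0.15,0,0],[0.15,0,0],[0.15,0,-1],[0.15,0,-3],[0.15,0,-6],[0.15,0,-8],[0.15,0,-8]],"delta_rot":[[0,0,0],[0,0,0],[0,0,0],[0,0,0],[0,0,0],[0,0,0],[0,0,0],[0,0,0],[0,0,0],[0,0,0]]}' 2.6 && python3 -m pendant '{"xyz":[[-2,0,-1],[-4,0,-2],[-6,0,-3],[-6,0,-3],[-6,0,-3],[-6,0,-3],[-6,0,-3],[-6,0,-3],[-6,0,-3],[-6,0,-3]],"delta_rot":[[0,0,0],[0,0,0],[0,0,0],[0,0,0],[0,0,0],[0,0,0],[0,0,0],[0,0,0],[0,0,0],[0,0,0]]}' && python3 look.py pics/w6.png
```

```text
t: 20.4
position: [0.5611, -0.2033, 0.1449]
orientation: [1.461, 2.776, 0.001]
ft_force: [-0.7, 0.7, -0.1]
finger_gap: 0.0263
gripper_force: 0.0
t: 21.4
position: [0.5936, -0.2523, 0.1714]
orientation: [-1.463, -2.78, 0.0]
ft_force: [-0.6, -0.3, 0.2]
finger_gap: 0.026
gripper_force: 0.0
pin 132 z 71.2 ((1.8783698081970215, -15.942054748535156), (9.207133293151855, 9.063675880432129), 88.38630676269531)
arm 660 z 50.0 ((-0.013745784759521484, -37.1861572265625), (53.96611404418945, 12.048194885253906), 89.79290008544922)
bar 1361 z 76.3 ((45.163116455078125, 0.15917110443115234), (38.89027786254883, 22.919931411743164), 0.21082398295402527)
block 3468 z 48.4 ((43.53606033325195, -1.62396240234375), (75.19022369384766, 58.2678108215332), 0.16632483899593353)
stop [85.7 99.8] [-23.6  23.7]
lips [-58.2  57.3] [-49.2  48.9]
xyz [10.16 -3.99  7.14] rot [-0.   -0.01 -0.01]
```

View pics/w6.png

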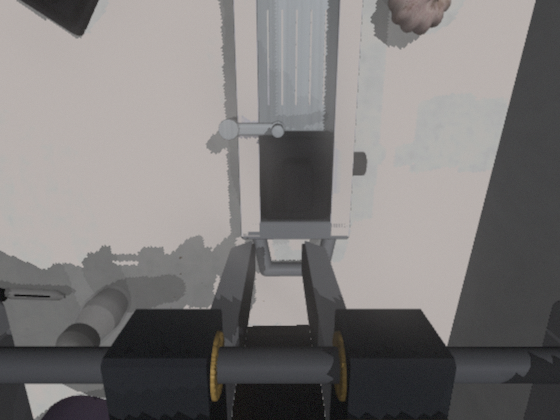

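The latch lies straight across the track behind the guard: pin at (277,130), measured (1.9,-15.9) against a nominal (1.5,-16). The guard is home at 45.2 against a nominal 45. The gripper is clear, so I'm handing in.

```bash
python3 -c "
from plant import r
print(r.job_done())"
```

```text
the job is handed in; nothing more can be done
None
```

The larger guard is fully home over the blade with both runners under the lips, and the latch is fully closed behind it. The arm is clear, the garlic, peeler and salt shaker were not touched, and I handed the job in at about 21 s of the 64 s allowed; no verdict came back.

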